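# Snug the flush plug of a water filter and cap it

### The job

The flush plug on top of the countertop water filter has only been started in its thread. Screw it in clockwise until it is snug, about 0.35 N m at the plug (a loose plug leaks, an overtightened one cracks the port), and let go of it; then put the blue protective cap over the plug and collar so that it sits fully down on the filter's lid. Leave the mug and the garlic where they are.

Things in the scene. Friction and masses are not known exactly. Their poses are not given: they have to be found in the camera images.
- filter: squat white countertop water filter, fixed: round canister, 148 mm wide at the foot, 140 mm at the lid, blue band, flat lid 100.5 mm above the table; two short hose nozzles reach 100 mm from the axis along its +x at 66 mm height. Origin: centre of its underside; z up on the canister's axis, on which port and plug also stand.
- port: round brass collar in the middle of the lid, 33 mm in diameter, 12 mm high, top rim chamfered by 2 mm, fixed to the filter; holds the plug's tapered thread. Origin at the centre of its foot, on the lid. The port cracks if the plug is tightened with more than 0.8 N m. Tightness is judged by a hidden mark in the thread (the shank), 10 mm off the axis, that turns only once the taper bites.
- plug: brass tapered plug, started in the collar. Origin on its axis, level with the collar's top (112.5 mm above the table) or up to 2 mm below: it sinks 0.5 mm per rad. On a round neck 23 mm wide stands its flat wing: 30 mm long along the plug's x, 10 mm thick along its y, 9 to 36 mm above the origin, to be pinched across y. Tightens clockwise seen from above (negative about z).
- plug_wing (a point): centre of the plug's wing, 24.5 mm above the plug's origin: grip here, firmly (40 N); the wing flexes on its neck by 0.5 rad per N m. Turned, the plug first runs freely (0.03 N m) for 0.5 to 2 rad - different every time, not to be seen; then the taper bites and the torque climbs by 0.4 N m per rad, in small steps, without a stop. Let go, it stays. Snug: 0.26 to 0.55 N m, best 0.35.
- cap: blue ribbed plastic cap, a round cup standing mouth down: 48 mm in outer diameter, 66 mm high, 40 mm in inner diameter, 56 mm deep inside, 60 g, loose on the table. Origin at the centre of its mouth (its underside), z up. On the filter it surrounds the collar (3.5 mm of play all round) and rests on the lid, clear above the wing.
- mug: two-tone blue-green mug, 88 mm wide, 99 mm high, loose; origin at the centre of its underside. A bystander.
- garlic: garlic bulb, about 50 mm, loose; origin at the centre of its underside. A bystander.
Things that resemble listed ones, but are neither listed nor needed, are in the scene too. Of the things that look like the cap, the middle-sized one is meant. What is shaped like the filter but black is not meant.

How it is judged:
By the outcome, as a careful person would: the job done as asked, in the order asked, and still so for the second after the job is handed in, with the robot touching nothing.
It also fails if it takes over 72 s, if anything falls off the work surface, if the arm or the gripper's body presses on something with over 40 N, if the wrist force passes 120 N, or if a joint passes its speed limit or range.

### The arm

A 7-joint arm with a two-finger parallel gripper is mounted at the origin on the work surface; the furniture and walls round the work are solid. World frame = base frame: x ahead of the robot, y to its left, z up, the work surface at z = 0. Lengths are in m, angles in degrees, forces in N, time in s.
With the tool pointing down it reaches from about 0.425 to 0.875 m from the base axis. Payload 4.7 kg.
Tool frame: the origin (TCP) lies between the finger pads; the fingertips stand 17 mm ahead of it and the grasp point (between the pads) lies 2 mm behind it; z points along the fingers, y is the line along which they close (so a half turn about z gives the same grasp; the last joint's range is limited). The gripper opens to 87 mm and grips with 3 to 60 N. Pads are 19 mm wide; open, the fingers measure 117 mm over their backs; the gripper's body (75 mm by 190 mm) begins 51 mm behind the grasp point.
Start: joints at [-66.629, 18.392, -4.016, 83.108, 1.295, 78.541, -3.26], TCP at [0.249, 0.6, 0.24] pointing down, gripper open.
Joint ranges: [-163.93, 163.93], [-17.29, 119.83], [-79.2, 71.16], [3.27, 140.29], [-89.18, 269.18], [5.43, 117.66], [-154.24, 154.24]. Speed limits (degrees/s): [147.25, 147.25, 180, 180, 180, 180, 180].

### API

Orientations are given as [roll, pitch, yaw] about the fixed x, y, z axes, in that order (R = Rz(yaw) Ry(pitch) Rx(roll)).
In Python, from cell import env, cams gives the robot as it stands.
- The arm moves only by the shell command python3 -m pendant 'ROWS' [FORCE]. ROWS is JSON, a list of rows, each an object of numbers: "tx", "ty", "tz": the shift along the tool's x, y, z each as a share of 0.05 m, from -1 to 1; "spin": the turn about the tool's z as a share of 4 degrees, from -1 to 1; "claw": the closure, from 0 (fully open) to 1 (shut). A call has 1 to 10 rows; each row shifts and turns the commanded pose from where the row before left it, along the tool's axes as they then stand; what a row does not reach is not made up. A row lasts 1/8 s, in which the tool goes at most 62.5 mm and 10.7 degrees, less where a joint would pass 70% of its speed; a pose out of reach is approached as far as the arm can. A call with a number of a shift or a turn outside -1 to 1 is refused whole. A call with a gripper value outside its range is refused whole. The fingers move at their own pace and stop on an object; FORCE is the grip in N (left out, the last holds). Time passes only in rows, so rows that do not move let the fingers close. It gives the time, the measured TCP pose, the force, the opening and the grip force at its end, in the units of the state.
- env.get_obs(): the state, without advancing time (a new reading comes with each control period).
- cams.read_camera(name): name is "scene" or "top" or "wrist"; returns the picture (420x560x3 uint8, red, green, blue); there is no depth.
- cams.camera_info(name): a dict with "fx", "fy", "cx", "cy" (pixels), "rvec" (rotation vector, rad) and "tvec" (3), from world to camera coordinates, as OpenCV has them. Camera axes: x right, y down, z forward; pixel columns grow to the right and rows downward; lengths in m; the calibration is good to about 2 mm. A picture is of the moment at which its call begins: read the wrist's pose just before it. camera_info takes no time and is no camera call; for the wrist camera it gives the pose at the moment of the call.
- env.sign_off(): hands the job in; it is judged then, once.
The state is a dict: "time_s": time; "qpos": joint angles; "joint_velocities": joint speeds; "effort": joint torques, N m; "tool_pos": TCP position; "tool_rot": TCP orientation; "force": force on the tool from outside, world axes, zero at the start; "wrist_torque": the same for the moment, N m; "grip_width": finger opening in m; "grasp_force": force on a finger pad.
Only numpy, scipy, OpenCV 4.12 (cv2) and the standard library are available. Lean on these libraries where they do the work, as an engineer would, in place of code of your own. Each camera call takes 0.05 s, during which the arm holds its last target. There are 200 camera calls.

## Working session

There is one attempt and no reset: what is moved stays moved. The work goes in short steps, Python scripts to look and compute and a shell command to move; the robot and the scene stay as the last step left them, time stands still between calls to the robot, and variables do not carry over. Pictures are saved under pics/ and viewed, at most 10 in all, crops included, and the job is handed in when it is done.

```bash
mkdir -p pics; ls
python3 - <<'E'
from cell import env,cams
import cv2,json
for n in("scene","top"):
    cv2.imwrite(f"pics/{n}0.png",cams.read_camera(n)[:,:,::-1]);print(n,cams.camera_info(n))
print(env.get_obs())
E
```

```text
pics
scene {'fx': 433.28731815584746, 'fy': 433.28731815584746, 'cx': 281.3811146706755, 'cy': 208.99208133944734, 'rvec': array([ 2.16286435, -1.08285585,  0.45456223]), 'tvec': array([-0.37414211,  0.38686897,  0.89472517])}
top {'fx': 469.2588345879766, 'fy': 469.2588345879766, 'cx': 277.433959938749, 'cy': 210.03316324046213, 'rvec': array([ 2.1658629 , -2.22115003,  0.05100546]), 'tvec': array([-0.01450798,  0.59439462,  1.26729607])}
{'time_s': 0.1, 'qpos': array([-66.6290897 ,  18.43498807,  -4.01571793,  83.16889014,
         1.29640316,  78.53973598,  -3.25996727]), 'joint_velocities': array([-0.0487713 , -0.0824415 , -0.01849934, -0.19012988,  0.09927813,
       -0.03554292, -0.00440129]), 'effort': array([ 7.20686307e-05, -4.92572165e+01, -4.05485937e-01, -3.13400066e+01,
       -6.40702969e-02,  3.95632675e-02,  6.05472451e-05]), 'tool_pos': array([0.24927573, 0.59979582, 0.23856032]), 'tool_rot': array([-1.79901697e+02,  6.75992775e-03,  1.57439201e+02]), 'force': array([-0.32108739,  0.3493244 , -0.13293724]), 'wrist_torque': array([-0.00382435, -0.00174038, -0.08253824]), 'grasp_force': 0.0, 'grip_width': 0.08661771895548614}
```

View pics/scene0.png

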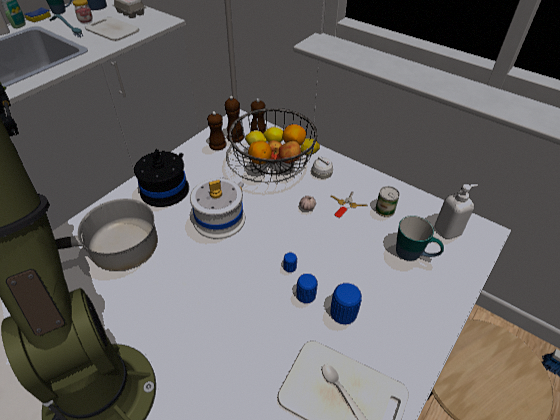

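View pics/top0.png

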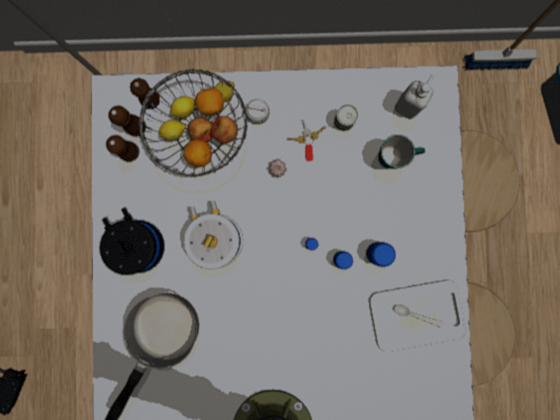

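Scene: white filter with the brass plug at scene (215,188) / top (211,241); the black lookalike is at top (130,247). Cap candidates in top view: small (312,244), middle (343,260), large (381,254); I choose the middle one. Mug is at (397,152), garlic at (277,168). Next, one close crop to check the choice.

```bash
cat > h.py <<'E'
from cell import env,cams
import cv2,numpy as np
def ray(info,u,v,z):
    R=cv2.Rodrigues(np.array(info["rvec"]))[0];t=np.array(info["tvec"])
    c=-R.T@t;d=R.T@np.array([(u-info["cx"])/info["fx"],(v-info["cy"])/info["fy"],1])
    return c+d*(z-c[2])/d[2]
def proj(info,p):
    K=np.array([[info["fx"],0,info["cx"]],[0,info["fy"],info["cy"]],[0,0,1]])
    return cv2.projectPoints(np.array(p,float).reshape(-1,3),info["rvec"],info["tvec"],K,None)[0].reshape(-1,2)
E
python3 - <<'E'
from h import *
i=cams.camera_info("top")
for n,u,v,z in[("lid",212,241,.1),("black",130,247,.1),("small",312,244,.05),("mid",343,260,.066),("large",381,254,.08),("mug",397,152,.09),("garlic",277,168,.03),("pan",163,327,.05)]: print(n,ray(i,u,v,z).round(3))
im=cv2.imread("pics/top0.png")
a=cv2.resize(im[195:285,165:255],None,fx=4.4,fy=4.4,interpolation=2)
b=cv2.resize(im[205:295,310:400],None,fx=4.4,fy=4.4,interpolation=2)
cv2.imwrite("pics/crop1.png",np.hstack([a,b]))
s=cv2.cvtColor(im,cv2.COLOR_BGR2HSV);m=cv2.inRange(s,(105,150,60),(125,255,255))
n,l,st,c=cv2.connectedComponentsWithStats(m)
for k in range(1,n):
    if st[k,4]>60: print(st[k],c[k].round(1))
E
```

```text
lid [0.515 0.139 0.1  ]
black [0.505 0.348 0.1  ]
small [ 0.5   -0.119  0.05 ]
mid [ 0.456 -0.197  0.066]
large [ 0.47  -0.294  0.08 ]
mug [ 0.732 -0.343  0.09 ]
garlic [ 0.707 -0.031  0.03 ]
pan [0.292 0.279 0.05 ]
[143 223  16  46 118] [153.1 244.3]
[306 239  12  11 101] [311.4 243.6]
[372 243  23  23 417] [382.9 254.2]
[336 252  16  17 219] [343.5 260. ]
```

View pics/crop1.png

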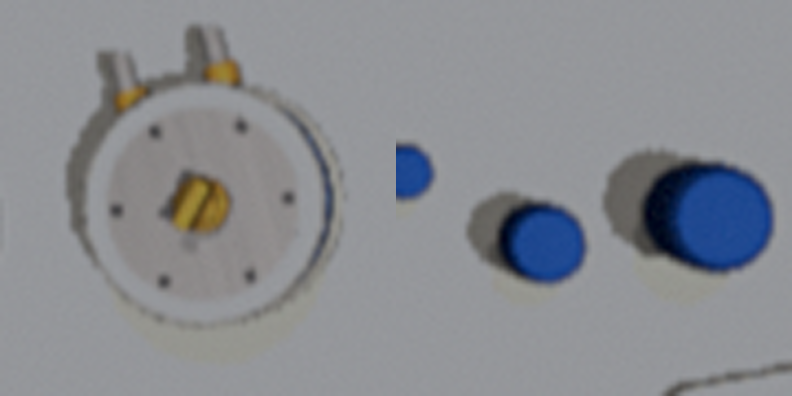

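The crop confirms it: blue cap of the middle size at about top pixel (343.5,260), and the wing on the white filter near top pixel (208,241.5). Next: wrist camera geometry and the shift in tool axes.

```bash
cat >> h.py <<'E'
from scipy.spatial.transform import Rotation as Ro
def plan(target,yaw=None):
    o=env.get_obs();R=Ro.from_euler("xyz",o["tool_rot"],degrees=True)
    d=R.inv().apply(np.array(target)-o["tool_pos"])/.05
    print("tool shift (units of .05):",d.round(3), "" if yaw is None else f"spin units {((o['tool_rot'][2]-yaw+90)%180-90)/4:.2f} (mod 45)")
E
python3 - <<'E'
from h import *
o=env.get_obs();R=Ro.from_euler("xyz",o["tool_rot"],degrees=True)
i=cams.camera_info("wrist");C=cv2.Rodrigues(i["rvec"])[0]
print("cam in tool",R.inv().apply(-C.T@i["tvec"]-o["tool_pos"]).round(3),(R.inv().as_matrix()@C.T).round(2),i["fx"])
t=cams.camera_info("top")
p=ray(t,208.2,241.6,.137);print(p,ray(t,343.5,260,.066)); plan([p[0],p[1],.26])
E
```

```text
cam in tool [ 0.072  0.    -0.146] [[ 0.   -0.96 -0.26]
 [ 1.    0.   -0.  ]
 [ 0.   -0.26  0.96]] 290.79243081972464
[0.51405555 0.14269441 0.137     ] [ 0.45644674 -0.19864058  0.066     ]
tool shift (units of .05): [-8.398 -6.411 -0.417]
```

```bash
python3 -m pendant '[{"tx":-0.84,"ty":-0.64,"tz":-0.04},{"tx":-0.84,"ty":-0.64,"tz":-0.04},{"tx":-0.84,"ty":-0.64,"tz":-0.04},{"tx":-0.84,"ty":-0.64,"tz":-0.04},{"tx":-0.84,"ty":-0.64,"tz":-0.04},{"tx":-0.84,"ty":-0.64,"tz":-0.04},{"tx":-0.84,"ty":-0.64,"tz":-0.04},{"tx":-0.84,"ty":-0.64,"tz":-0.04},{"tx":-0.84,"ty":-0.64,"tz":-0.04},{"tx":-0.84,"ty":-0.64,"tz":-0.04}]' 40; python3 -m pendant '[{},{}]'
python3 - <<'E'
from h import *
im=cams.read_camera("wrist")[:,:,::-1];cv2.imwrite("pics/w1.png",im)
o=env.get_obs();print(o["tool_pos"],o["tool_rot"],o["qpos"])
E
```

```text
[0.24929379 0.59988081 0.23874107] [-1.79919819e+02  5.17676449e-03  1.57438384e+02] [-66.62885249  18.42742227  -4.01676931  83.1580667    1.29558033
  78.53994412  -3.26113865]invalid input at $[0]: expected keys tx, ty, tz, spin, claw
invalid input at $[0]: expected keys tx, ty, tz, spin, claw
```

View pics/w1.png

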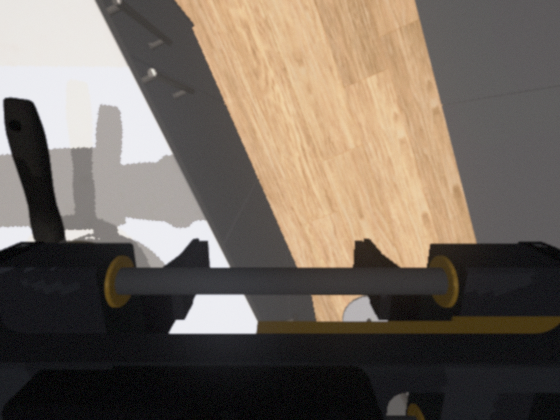

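The arm did not move because every row needs all the keys. The picture shows only floor, with the gripper across rows 240–420, so the target has to sit on the tool's +x side to be seen.

```bash
python3 -m pendant '[{"tx":-0.96,"ty":-0.64,"tz":-0.04,"spin":0,"claw":0},{"tx":-0.96,"ty":-0.64,"tz":-0.04,"spin":0,"claw":0},{"tx":-0.96,"ty":-0.64,"tz":-0.04,"spin":0,"claw":0},{"tx":-0.96,"ty":-0.64,"tz":-0.04,"spin":0,"claw":0},{"tx":-0.96,"ty":-0.64,"tz":-0.04,"spin":0,"claw":0},{"tx":-0.96,"ty":-0.64,"tz":-0.04,"spin":0,"claw":0},{"tx":-0.96,"ty":-0.64,"tz":-0.04,"spin":0,"claw":0},{"tx":-0.96,"ty":-0.64,"tz":-0.04,"spin":0,"claw":0},{"tx":-0.96,"ty":-0.64,"tz":-0.04,"spin":0,"claw":0},{"tx":-0.96,"ty":-0.64,"tz":-0.04,"spin":0,"claw":0}]' 40; python3 -m pendant '[{"tx":0,"ty":0,"tz":0,"spin":0,"claw":0},{"tx":0,"ty":0,"tz":0,"spin":0,"claw":0}]'
python3 - <<'E'
from h import *
i=cams.camera_info("wrist")
im=cams.read_camera("wrist")[:,:,::-1];cv2.imwrite("pics/w2.png",im);np.save("w2.npy",i,allow_pickle=True)
o=env.get_obs();print(o["tool_pos"],o["tool_rot"],o["qpos"])
E
```

```text
time_s: 1.4
tool_pos: [0.5706, 0.119, 0.2596]
tool_rot: [180.0, -0.0, 157.5]
force: [0.6, 0.6, -0.1]
grip_width: 0.087
grasp_force: 0.0
time_s: 1.65
tool_pos: [0.5695, 0.1211, 0.2591]
tool_rot: [180.0, -0.1, 157.4]
force: [-0.7, 0.3, -0.6]
grip_width: 0.087
grasp_force: 0.0
[0.56919568 0.12213038 0.25917356] [ 1.79982094e+02 -7.05084136e-02  1.57547569e+02] [-31.37296304   9.6494076   18.9506371   92.16507815  -3.23775711
  78.76440542  55.50998414]
```

View pics/w2.png

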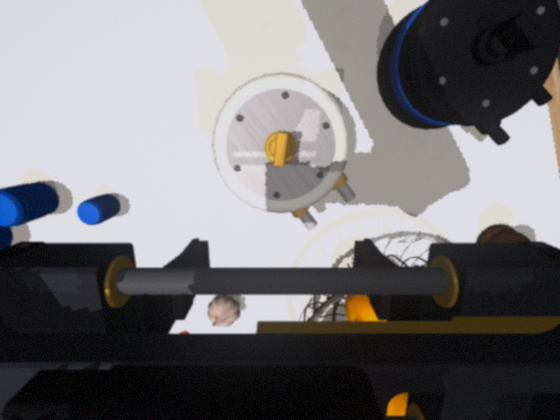

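The wrist view shows the lid centre near (281,143), with the wing roughly upright at (280,148), nearly along the tool's x. I'll enlarge it.

Run:
```python
from h import *
im=cv2.imread("pics/w2.png")[112:187,235:335]
cv2.imwrite("pics/w2c.png",cv2.resize(im,None,fx=8,fy=8,interpolation=cv2.INTER_CUBIC))
```

```text
(no output)
```

View pics/w2c.png

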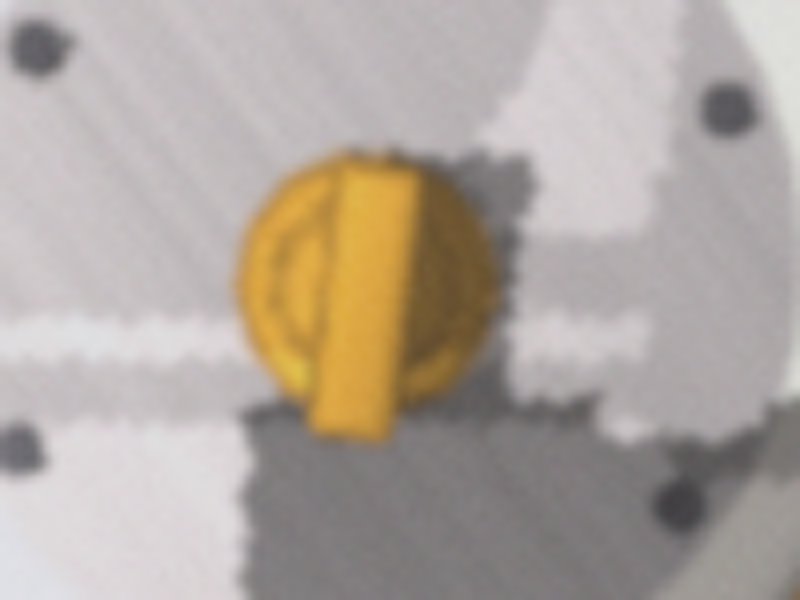

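Run:
```python
from h import *
i=np.load("w2.npy",allow_pickle=True).item()
f=lambda x,y,z:ray(i,235+x/8-.4375,112+y/8-.4375,z)
a=f(380,168,.1475);b=f(349,435,.1475);m=(a+b)/2
print(a,b,m,np.linalg.norm(a-b));d=(a-b);ang=np.degrees(np.arctan2(d[1],d[0]))
print("wing yaw",ang,"collar",f(367,280,.1125))
x=Ro.from_euler("z",ang,degrees=True)
plan([m[0],m[1],.137],ang)
```

```text
[0.50442876 0.14923434 0.1475    ] [0.52934781 0.13523673 0.1475    ] [0.51688829 0.14223554 0.1475    ] 0.028581323428349317
wing yaw 150.67604654377377 collar [0.51625981 0.14273726 0.1125    ]
tool shift (units of .05): [ 1.117 -0.029  2.445] spin units 1.72 (mod 45)
```

```bash
python3 -m pendant '[{"tx":0.56,"ty":-0.015,"tz":0,"spin":0,"claw":0},{"tx":0.557,"ty":-0.014,"tz":0,"spin":0,"claw":0},{"tx":0,"ty":0,"tz":0.4,"spin":0.86,"claw":0},{"tx":0,"ty":0,"tz":0.4,"spin":0.86,"claw":0},{"tx":0,"ty":0,"tz":0,"spin":0,"claw":0},{"tx":0,"ty":0,"tz":0,"spin":0,"claw":0}]' 40
python3 - <<'E'
from h import *
plan([.5166,.1424,.1355],150.7)
E
```

```text
time_s: 2.45
tool_pos: [0.5177, 0.1418, 0.2203]
tool_rot: [179.9, 0.0, 150.7]
force: [-0.7, -0.2, 0.8]
grip_width: 0.087
grasp_force: 0.0
tool shift (units of .05): [ 2.700e-02 -1.000e-03  1.697e+00] spin units 0.00 (mod 45)
```

```bash
python3 -m pendant '[{"tx":0.025,"ty":0,"tz":0.45,"spin":0,"claw":0},{"tx":0,"ty":0,"tz":0.45,"spin":0,"claw":0},{"tx":0,"ty":0,"tz":0.45,"spin":0,"claw":0},{"tx":0,"ty":0,"tz":0.345,"spin":0,"claw":0},{"tx":0,"ty":0,"tz":0,"spin":0,"claw":0},{"tx":0,"ty":0,"tz":0,"spin":0,"claw":0}]' 40; python3 -m pendant '[{"tx":0,"ty":0,"tz":0,"spin":0,"claw":0.5},{"tx":0,"ty":0,"tz":0,"spin":0,"claw":1},{"tx":0,"ty":0,"tz":0,"spin":0,"claw":1},{"tx":0,"ty":0,"tz":0,"spin":0,"claw":1},{"tx":0,"ty":0,"tz":0,"spin":0,"claw":1},{"tx":0,"ty":0,"tz":0,"spin":0,"claw":1},{"tx":0,"ty":0,"tz":0,"spin":0,"claw":1}]' 40
cat > st.py <<'E'
from h import *
o=env.get_obs()
for k in("time_s","tool_pos","tool_rot","force","wrist_torque","grip_width","grasp_force","qpos"):print(k,np.round(o[k],4))
E
python3 st.py
```

```text
time_s: 3.2
tool_pos: [0.5174, 0.1415, 0.1358]
tool_rot: [179.9, 0.1, 150.6]
force: [-0.7, 0.3, 0.5]
grip_width: 0.0868
grasp_force: 0.0
time_s: 4.08
tool_pos: [0.5167, 0.1413, 0.1348]
tool_rot: [180.0, -0.0, 150.6]
force: [0.4, -0.6, -0.5]
grip_width: 0.0248
grasp_force: 0.0
time_s 4.075
tool_pos [0.5167 0.1413 0.1348]
tool_rot [ 1.799965e+02 -3.000000e-04  1.505574e+02]
force [ 0.4074 -0.6024 -0.4877]
wrist_torque [-0.0402 -0.0004 -0.0514]
grip_width 0.0248
grasp_force 0.0003
qpos [-33.9868   9.0219  17.3129 107.4843  -2.9811  63.9246  44.9932]
```

```bash
python3 -m pendant '[{"tx":0,"ty":0,"tz":0,"spin":0,"claw":1},{"tx":0,"ty":0,"tz":0,"spin":0,"claw":1},{"tx":0,"ty":0,"tz":0,"spin":0,"claw":1},{"tx":0,"ty":0,"tz":0,"spin":0,"claw":1},{"tx":0,"ty":0,"tz":0,"spin":0,"claw":1}]' 40; python3 st.py; for k in 1 2 3 4; do python3 -c "
from h import *
print(env.get_obs()['wrist_torque'])"; done
```

```text
time_s: 4.7
tool_pos: [0.5178, 0.1418, 0.1368]
tool_rot: [179.9, 0.1, 150.6]
force: [-1.1, -0.2, 8.2]
grip_width: 0.0102
grasp_force: 42.9
time_s 4.7
tool_pos [0.5178 0.1418 0.1368]
tool_rot [1.798558e+02 8.520000e-02 1.505612e+02]
force [-1.1139 -0.1867  8.1952]
wrist_torque [0.0366 0.3669 0.016 ]
grip_width 0.0102
grasp_force 42.8684
qpos [-33.9886   8.9262  17.3133 107.3421  -2.9872  63.9975  44.9915]
[0.03661404 0.36687675 0.01599875]
[0.03661404 0.36687675 0.01599875]
[0.03661404 0.36687675 0.01599875]
[0.03661404 0.36687675 0.01599875]
```

```bash
cat > tq.py <<'E'
from h import *
T=[];F=[]
for k in range(8):
    cams.read_camera("top");o=env.get_obs();T.append(o["wrist_torque"]);F.append(o["force"])
print("yaw",o["tool_rot"][2].round(2),"q7",o["qpos"][6].round(1),"t",o["time_s"],"Tz",np.mean(T,0)[2].round(4),"sd",np.std(T,0)[2].round(4),"F",np.mean(F,0).round(1),"T",np.mean(T,0).round(2),o["tool_pos"].round(4),o["grip_width"].round(4),o["grasp_force"])
E
python3 tq.py
python3 -m pendant '[{"tx":0,"ty":0,"tz":0,"spin":0.5,"claw":1},{"tx":0,"ty":0,"tz":0,"spin":0.8,"claw":1},{"tx":0,"ty":0,"tz":0,"spin":0.8,"claw":1},{"tx":0,"ty":0,"tz":0.002,"spin":0.8,"claw":1},{"tx":0,"ty":0,"tz":0.002,"spin":0.8,"claw":1},{"tx":0,"ty":0,"tz":0,"spin":0.3,"claw":1},{"tx":0,"ty":0,"tz":0,"spin":0,"claw":1}]' 
python3 tq.py
```

```text
time_s: 5.98
tool_pos: [0.5176, 0.1416, 0.1366]
tool_rot: [179.9, 0.0, 134.6]
force: [-1.1, -0.3, 10.1]
grip_width: 0.0096
grasp_force: 43.0Traceback (most recent call last):
  File "tq.py", line 5, in <module>
    print("yaw",o["tool_rot"][2].round(2),"q7",o["qpos"][6].round(1),"t",o["time_s"],"Tz",np.mean(T,0)[2].round(4),"sd",np.std(T,0)[2].round(4),"F",np.mean(F,0).round(1),"T",np.mean(T,0).round(2),o["tool_pos"].round(4),o["grip_width"].round(4),o["grasp_force"])
                                                                                                                                                                                                                           ^^^^^^^^^^^^^^^^^^^^^
AttributeError: 'float' object has no attribute 'round'
Traceback (most recent call last):
  File "tq.py", line 5, in <module>
    print("yaw",o["tool_rot"][2].round(2),"q7",o["qpos"][6].round(1),"t",o["time_s"],"Tz",np.mean(T,0)[2].round(4),"sd",np.std(T,0)[2].round(4),"F",np.mean(F,0).round(1),"T",np.mean(T,0).round(2),o["tool_pos"].round(4),o["grip_width"].round(4),o["grasp_force"])
                                                                                                                                                                                                                           ^^^^^^^^^^^^^^^^^^^^^
AttributeError: 'float' object has no attribute 'round'
```

```bash
sed -i 's/o\["grip_width"\].round(4),//' tq.py
python3 tq.py
python3 -m pendant '[{"tx":0,"ty":0,"tz":-0.03,"spin":0.5,"claw":1},{"tx":0,"ty":0,"tz":0,"spin":0.8,"claw":1},{"tx":0,"ty":0,"tz":0,"spin":0.8,"claw":1},{"tx":0,"ty":0,"tz":0.002,"spin":0.8,"claw":1},{"tx":0,"ty":0,"tz":0.002,"spin":0.8,"claw":1},{"tx":0,"ty":0,"tz":0,"spin":0.3,"claw":1},{"tx":0,"ty":0,"tz":0,"spin":0,"claw":1}]' 
python3 tq.py
```

```text
yaw 134.56 q7 29.2 t 6.775 Tz 0.0166 sd 0.0396 F [-1.7 -0.6  9.2] T [-0.12  0.47  0.02] [0.5176 0.1416 0.1366] 43.014217697200365
time_s: 7.65
tool_pos: [0.5173, 0.1414, 0.1367]
tool_rot: [179.9, 0.0, 118.6]
force: [-0.2, -0.1, 5.5]
grip_width: 0.0097
grasp_force: 42.9
yaw 118.58 q7 13.4 t 8.05 Tz 0.0216 sd 0.031 F [-0.3 -0.   5.7] T [-0.06  0.05  0.02] [0.5173 0.1414 0.1367] 42.909838006744394
```

```bash
python3 -m pendant '[{"tx":0,"ty":0,"tz":-0.02,"spin":0.5,"claw":1},{"tx":0,"ty":0,"tz":0,"spin":1,"claw":1},{"tx":0,"ty":0,"tz":0,"spin":1,"claw":1},{"tx":0,"ty":0,"tz":0,"spin":1,"claw":1},{"tx":0,"ty":0,"tz":0,"spin":1,"claw":1},{"tx":0,"ty":0,"tz":0,"spin":0.5,"claw":1},{"tx":0,"ty":0,"tz":0,"spin":0,"claw":1}]' 
python3 tq.py
```

```text
time_s: 8.93
tool_pos: [0.5169, 0.1412, 0.1368]
tool_rot: [180.0, 0.0, 98.6]
force: [2.5, 0.3, 0.4]
grip_width: 0.0096
grasp_force: 42.0
yaw 98.56 q7 -6.4 t 9.325 Tz 0.0118 sd 0.0334 F [ 2.2  0.3 -0.1] T [ 0.01 -0.48  0.01] [0.5168 0.1412 0.1369] 41.86533782252809
```

```bash
python3 -m pendant '[{"tx":0,"ty":0,"tz":0,"spin":0.5,"claw":1},{"tx":0,"ty":0,"tz":0,"spin":1,"claw":1},{"tx":0,"ty":0,"tz":0,"spin":1,"claw":1},{"tx":0,"ty":0,"tz":0,"spin":1,"claw":1},{"tx":0,"ty":0,"tz":0,"spin":1,"claw":1},{"tx":0,"ty":0,"tz":0,"spin":0.5,"claw":1},{"tx":0,"ty":0,"tz":0,"spin":0,"claw":1}]' 
python3 tq.py
```

```text
time_s: 10.2
tool_pos: [0.5165, 0.1413, 0.1368]
tool_rot: [-180.0, 0.0, 78.6]
force: [1.0, -0.0, -0.6]
grip_width: 0.0098
grasp_force: 44.0
yaw 78.57 q7 -26.1 t 10.6 Tz 0.1709 sd 0.0203 F [ 1.1  0.2 -0.2] T [-0.05 -0.29  0.17] [0.5165 0.1413 0.1368] 44.00943568040475
```

```bash
python3 -m pendant '[{"tx":0,"ty":0,"tz":0,"spin":0.75,"claw":1},{"tx":0,"ty":0,"tz":0,"spin":1,"claw":1},{"tx":0,"ty":0,"tz":0,"spin":1,"claw":1},{"tx":0,"ty":0,"tz":0,"spin":1,"claw":1},{"tx":0,"ty":0,"tz":0,"spin":0,"claw":1},{"tx":0,"ty":0,"tz":0,"spin":0,"claw":1}]' 
python3 tq.py
```

```text
time_s: 11.35
tool_pos: [0.5164, 0.1413, 0.1368]
tool_rot: [-180.0, 0.0, 63.6]
force: [-0.4, 0.2, -0.2]
grip_width: 0.0094
grasp_force: 44.1
yaw 63.57 q7 -40.9 t 11.75 Tz 0.2379 sd 0.026 F [-0.3  0.3  0.1] T [-0.03  0.14  0.24] [0.5164 0.1413 0.1368] 44.10622568430426
```

```bash
python3 -m pendant '[{"tx":0,"ty":0,"tz":0,"spin":1,"claw":1},{"tx":0,"ty":0,"tz":0,"spin":1,"claw":1},{"tx":0,"ty":0,"tz":0,"spin":1,"claw":1},{"tx":0,"ty":0,"tz":0,"spin":1,"claw":1},{"tx":0,"ty":0,"tz":0,"spin":0,"claw":1},{"tx":0,"ty":0,"tz":0,"spin":0,"claw":1}]' 
python3 tq.py
```

```text
time_s: 12.5
tool_pos: [0.5163, 0.1414, 0.1368]
tool_rot: [-180.0, 0.0, 47.6]
force: [-2.0, 0.8, 0.2]
grip_width: 0.0094
grasp_force: 44.1
yaw 47.58 q7 -56.7 t 12.9 Tz 0.3853 sd 0.0333 F [-2.5  0.8  0.8] T [0.12 0.71 0.39] [0.5163 0.1414 0.1368] 44.10164145039744
```

Torque is about 0.37–0.385 N m, which is snug. Release, rise, and turn the tool towards the cap.

```bash
python3 -m pendant '[{"tx":0,"ty":0,"tz":0,"spin":0,"claw":0},{"tx":0,"ty":0,"tz":0,"spin":0,"claw":0},{"tx":0,"ty":0,"tz":0,"spin":0,"claw":0},{"tx":0,"ty":0,"tz":0,"spin":0,"claw":0},{"tx":0,"ty":0,"tz":-0.4,"spin":0,"claw":0},{"tx":0,"ty":0,"tz":-0.8,"spin":0,"claw":0},{"tx":0,"ty":0,"tz":-0.8,"spin":0,"claw":0},{"tx":0,"ty":0,"tz":-0.2,"spin":-1,"claw":0},{"tx":0,"ty":0,"tz":0,"spin":-1,"claw":0},{"tx":0,"ty":0,"tz":0,"spin":-1,"claw":0}]' 
python3 -m pendant '[{"tx":0,"ty":0,"tz":0,"spin":-1,"claw":0},{"tx":0,"ty":0,"tz":0,"spin":-1,"claw":0},{"tx":0,"ty":0,"tz":0,"spin":-1,"claw":0},{"tx":0,"ty":0,"tz":0,"spin":-1,"claw":0},{"tx":0,"ty":0,"tz":0,"spin":-1,"claw":0},{"tx":0,"ty":0,"tz":0,"spin":0,"claw":0},{"tx":0,"ty":0,"tz":0,"spin":0,"claw":0}]' 
python3 -c "
from h import *
plan([.446,-.258,.25])"
```

```text
time_s: 14.15
tool_pos: [0.517, 0.1413, 0.2473]
tool_rot: [180.0, -0.0, 59.7]
force: [0.2, -0.1, 0.3]
grip_width: 0.0866
grasp_force: 0.0
time_s: 15.02
tool_pos: [0.5168, 0.1412, 0.2469]
tool_rot: [180.0, -0.0, 79.5]
force: [-0.3, 0.6, -1.2]
grip_width: 0.0867
grasp_force: 0.0
tool shift (units of .05): [-8.109  0.065 -0.062]
```

```bash
python3 -m pendant '[{"tx":-0.9,"ty":0.01,"tz":0,"spin":0,"claw":0},{"tx":-0.9,"ty":0.01,"tz":0,"spin":0,"claw":0},{"tx":-0.9,"ty":0.01,"tz":0,"spin":0,"claw":0},{"tx":-0.9,"ty":0.01,"tz":0,"spin":0,"claw":0},{"tx":-0.9,"ty":0.01,"tz":0,"spin":0,"claw":0},{"tx":-0.9,"ty":0.01,"tz":0,"spin":0,"claw":0},{"tx":-0.9,"ty":0,"tz":0,"spin":0,"claw":0},{"tx":-0.9,"ty":0,"tz":0,"spin":0,"claw":0},{"tx":-0.9,"ty":0,"tz":0,"spin":0,"claw":0},{"tx":0,"ty":0,"tz":0,"spin":0,"claw":0}]' 
python3 -m pendant '[{"tx":0,"ty":0,"tz":0,"spin":0,"claw":0},{"tx":0,"ty":0,"tz":0,"spin":0,"claw":0}]'
python3 - <<'E'
from h import *
i=cams.camera_info("wrist")
im=cams.read_camera("wrist")[:,:,::-1];np.save("w3.npy",i,allow_pickle=True)
cv2.imwrite("pics/w3.png",im)
o=env.get_obs();print(o["tool_pos"],o["tool_rot"],o["qpos"])
s=cv2.cvtColor(im.copy(),cv2.COLOR_BGR2HSV);m=cv2.inRange(s,(105,150,60),(125,255,255))
n,l,st,c=cv2.connectedComponentsWithStats(m)
for k in range(1,n):
    if st[k,4]>60: print(st[k],c[k].round(1))
E
```

```text
time_s: 16.27
tool_pos: [0.4446, -0.2618, 0.2473]
tool_rot: [180.0, 0.1, 79.1]
force: [0.5, 0.5, 0.3]
grip_width: 0.0873
grasp_force: 0.0
time_s: 16.52
tool_pos: [0.4468, -0.2561, 0.2468]
tool_rot: [-180.0, -0.0, 79.7]
force: [0.1, 0.6, 0.8]
grip_width: 0.087
grasp_force: 0.0
[ 0.44680509 -0.2561986   0.24682584] [ 1.79999498e+02 -2.66865578e-02  7.96886772e+01] [-20.61329488   0.73280603  48.46546329 102.90755946  -0.59016939
  76.61477099  17.67522056]
[294  47  28  32 684] [307.6  62.3]
[ 261  126   40   40 1190] [280.9 145.4]
[ 281  206   54   51 2112] [308.1 231.2]
```

View pics/w3.png

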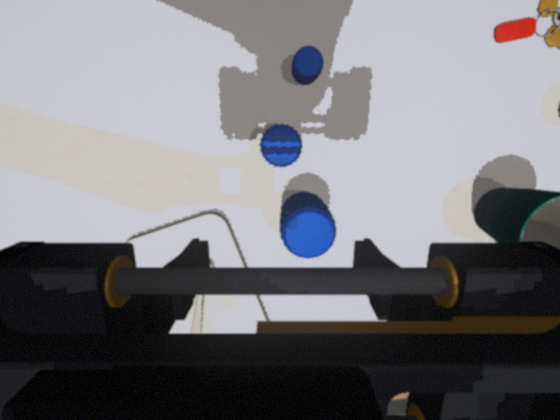

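The middle cap is seen almost straight from above at (281,145.5), 40 px wide. The small one is at (307,62) and the large one at (308,231).

Run:
```python
from h import *
i=np.load("w3.npy",allow_pickle=True).item()
p=ray(i,280.5,145.5,.066);q=ray(i,300.5,145.5,.066);print(p,2*np.linalg.norm(p-q)); plan([p[0],p[1],.047])
for u,v in((307,60),(308,231)):print(ray(i,u,v,.08))
```

```text
[ 0.4567972  -0.19990465  0.066     ] 0.04387421316923802
tool shift (units of .05): [ 1.142 -0.005  3.997] 
[ 0.49695082 -0.12370476  0.08      ]
[ 0.47070441 -0.29817782  0.08      ]
```

```bash
python3 -m pendant '[{"tx":0.5,"ty":-0.005,"tz":0.3,"spin":0,"claw":0},{"tx":0.64,"ty":0,"tz":0.5,"spin":0,"claw":0},{"tx":0,"ty":0,"tz":0.5,"spin":0,"claw":0},{"tx":0,"ty":0,"tz":0.5,"spin":0,"claw":0},{"tx":0,"ty":0,"tz":0.2,"spin":0,"claw":0},{"tx":0,"ty":0,"tz":0,"spin":0,"claw":0},{"tx":0,"ty":0,"tz":0,"spin":0,"claw":0},{"tx":0,"ty":0,"tz":0,"spin":0,"claw":0}]' 
python3 -c "
from h import *
plan([.4568,-.1999,.047])"
```

```text
time_s: 17.58
tool_pos: [0.457, -0.2017, 0.1478]
tool_rot: [179.9, -0.0, 79.6]
force: [0.9, 0.2, 1.1]
grip_width: 0.0869
grasp_force: 0.0
tool shift (units of .05): [ 0.034 -0.013  2.016]
```

Descend and grip lightly (20 N); three closing calls in sequence.

```bash
python3 -m pendant '[{"tx":0.034,"ty":-0.01,"tz":0.5,"spin":0,"claw":0},{"tx":0,"ty":0,"tz":0.5,"spin":0,"claw":0},{"tx":0,"ty":0,"tz":0.5,"spin":0,"claw":0},{"tx":0,"ty":0,"tz":0.4,"spin":0,"claw":0},{"tx":0,"ty":0,"tz":0.116,"spin":0,"claw":0},{"tx":0,"ty":0,"tz":0,"spin":0,"claw":0},{"tx":0,"ty":0,"tz":0,"spin":0,"claw":0}]' 20
python3 -m pendant '[{"tx":0,"ty":0,"tz":0,"spin":0,"claw":1},{"tx":0,"ty":0,"tz":0,"spin":0,"claw":1},{"tx":0,"ty":0,"tz":0,"spin":0,"claw":1},{"tx":0,"ty":0,"tz":0,"spin":0,"claw":1},{"tx":0,"ty":0,"tz":0,"spin":0,"claw":1},{"tx":0,"ty":0,"tz":0,"spin":0,"claw":1},{"tx":0,"ty":0,"tz":0,"spin":0,"claw":1}]' 20; python3 st.py
```

```text
time_s: 18.45
tool_pos: [0.457, -0.2, 0.0471]
tool_rot: [179.9, -0.0, 79.6]
force: [1.0, -0.9, 0.2]
grip_width: 0.0868
grasp_force: 0.0
time_s: 19.32
tool_pos: [0.4562, -0.1997, 0.0461]
tool_rot: [180.0, -0.0, 79.6]
force: [-0.8, 0.2, 1.0]
grip_width: 0.0473
grasp_force: 20.0
time_s 19.325
tool_pos [ 0.4562 -0.1997  0.0461]
tool_rot [ 1.799948e+02 -4.400000e-03  7.955920e+01]
force [-0.8387  0.1697  0.9711]
wrist_torque [-0.0921 -0.0132 -0.0145]
grip_width 0.0473
grasp_force 20.0
qpos [-19.7986  13.7097  44.5705 117.6307 -12.0088  53.1167  20.7783]
```

```bash
python3 -m pendant '[{"tx":0,"ty":0,"tz":-0.3,"spin":0,"claw":1},{"tx":0,"ty":0,"tz":-0.6,"spin":0,"claw":1},{"tx":0,"ty":0,"tz":-0.7,"spin":0,"claw":1},{"tx":0,"ty":0,"tz":-0.7,"spin":0,"claw":1},{"tx":0,"ty":0,"tz":-0.7,"spin":0,"claw":1},{"tx":0.4,"ty":0,"tz":-0.6,"spin":0,"claw":1},{"tx":0.6,"ty":0,"tz":-0.2,"spin":0,"claw":1},{"tx":0,"ty":0,"tz":0,"spin":0,"claw":1},{"tx":0,"ty":0,"tz":0,"spin":0,"claw":1}]' 
python3 -c "
from h import *
plan([.5163,.1416,.23])"
```

```text
time_s: 20.45
tool_pos: [0.4648, -0.1513, 0.2364]
tool_rot: [180.0, 0.0, 79.5]
force: [-0.3, -0.2, -0.1]
grip_width: 0.0471
grasp_force: 20.0
tool shift (units of .05): [ 5.947 -0.053  0.126]
```

```bash
python3 -m pendant '[{"tx":0.4,"ty":0,"tz":0,"spin":0,"claw":1},{"tx":0.7,"ty":-0.01,"tz":0,"spin":0,"claw":1},{"tx":0.8,"ty":-0.01,"tz":0,"spin":0,"claw":1},{"tx":0.8,"ty":-0.01,"tz":0,"spin":0,"claw":1},{"tx":0.8,"ty":-0.01,"tz":0,"spin":0,"claw":1},{"tx":0.8,"ty":-0.01,"tz":0,"spin":0,"claw":1},{"tx":0.8,"ty":0,"tz":0,"spin":0,"claw":1},{"tx":0.5,"ty":0,"tz":0,"spin":0,"claw":1},{"tx":0.347,"ty":0,"tz":0,"spin":0,"claw":1},{"tx":0,"ty":0,"tz":0,"spin":0,"claw":1}]' 
python3 -m pendant '[{"tx":0,"ty":0,"tz":0,"spin":0,"claw":1},{"tx":0,"ty":0,"tz":0,"spin":0,"claw":1},{"tx":0,"ty":0,"tz":0,"spin":0,"claw":1}]'
python3 - <<'E'
from h import *
plan([.5163,.1416,.147])
im=cams.read_camera("scene")[:,:,::-1]
cv2.imwrite("pics/s2.png",cv2.resize(im[110:260,140:300],None,fx=3.75,fy=3.75,interpolation=2))
E
```

```text
time_s: 21.7
tool_pos: [0.5167, 0.1425, 0.2359]
tool_rot: [-180.0, 0.0, 79.6]
force: [0.6, -0.8, -0.9]
grip_width: 0.0468
grasp_force: 20.0
time_s: 22.08
tool_pos: [0.5167, 0.1415, 0.2363]
tool_rot: [180.0, -0.0, 79.5]
force: [0.1, -0.2, -0.6]
grip_width: 0.0472
grasp_force: 20.0
tool shift (units of .05): [-1.000e-03 -9.000e-03  1.786e+00]
```

View pics/s2.png

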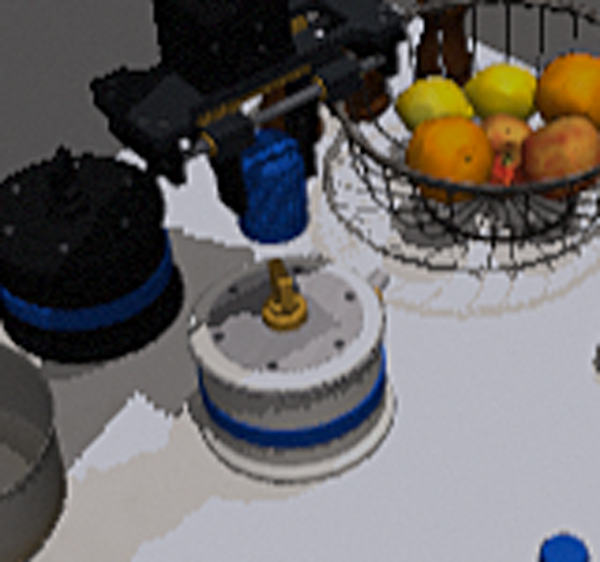

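The cap hangs upright (crop 275,190) above the plug (285,295). Now descend in stages.

```bash
python3 -m pendant '[{"tx":0,"ty":-0.005,"tz":0.3,"spin":0,"claw":1},{"tx":0,"ty":0,"tz":0.4,"spin":0,"claw":1},{"tx":0,"ty":0,"tz":0.2,"spin":0,"claw":1},{"tx":0,"ty":0,"tz":0.2,"spin":0,"claw":1},{"tx":0,"ty":0,"tz":0.1,"spin":0,"claw":1},{"tx":0,"ty":0,"tz":0,"spin":0,"claw":1},{"tx":0,"ty":0,"tz":0,"spin":0,"claw":1}]'; python3 -m pendant '[{"tx":0,"ty":0,"tz":0.1,"spin":0,"claw":1},{"tx":0,"ty":0,"tz":0.1,"spin":0,"claw":1},{"tx":0,"ty":0,"tz":0.1,"spin":0,"claw":1},{"tx":0,"ty":0,"tz":0.1,"spin":0,"claw":1},{"tx":0,"ty":0,"tz":0.06,"spin":0,"claw":1},{"tx":0,"ty":0,"tz":0.06,"spin":0,"claw":1},{"tx":0,"ty":0,"tz":0,"spin":0,"claw":1},{"tx":0,"ty":0,"tz":0,"spin":0,"claw":1}]'; python3 -c "
from h import *
plan([.5163,.1416,.1463])"
```

```text
time_s: 23.0
tool_pos: [0.5167, 0.1425, 0.1766]
tool_rot: [180.0, -0.0, 79.6]
force: [0.3, 0.8, -0.4]
grip_width: 0.0472
grasp_force: 20.0
time_s: 24.0
tool_pos: [0.5165, 0.1424, 0.1503]
tool_rot: [180.0, -0.0, 79.6]
force: [0.4, -0.1, -1.0]
grip_width: 0.0472
grasp_force: 20.0
tool shift (units of .05): [-0.017 -0.001  0.079]
```

```bash
python3 -m pendant '[{"tx":-0.01,"ty":0,"tz":0.03,"spin":0,"claw":1},{"tx":0,"ty":0,"tz":0.03,"spin":0,"claw":1},{"tx":0,"ty":0,"tz":0,"spin":0,"claw":1},{"tx":0,"ty":0,"tz":0,"spin":0,"claw":1}]'; python3 -m pendant '[{"tx":0,"ty":0,"tz":0.02,"spin":0,"claw":1},{"tx":0,"ty":0,"tz":0,"spin":0,"claw":1},{"tx":0,"ty":0,"tz":0,"spin":0,"claw":1}]'; python3 tq.py
```

```text
time_s: 24.5
tool_pos: [0.5163, 0.1419, 0.1471]
tool_rot: [180.0, -0.0, 79.6]
force: [0.6, -0.6, -0.3]
grip_width: 0.0471
grasp_force: 20.0
time_s: 24.88
tool_pos: [0.5163, 0.1419, 0.1461]
tool_rot: [180.0, -0.0, 79.6]
force: [-0.1, -1.4, -0.8]
grip_width: 0.0474
grasp_force: 20.0
yaw 79.56 q7 -24.9 t 25.275 Tz 0.0034 sd 0.0165 F [-0.   0.  -0.8] T [-0.07  0.05  0.  ] [0.5163 0.1419 0.1461] 19.999917025634204
```

```bash
python3 -m pendant '[{"tx":0,"ty":0,"tz":0.02,"spin":0,"claw":1},{"tx":0,"ty":0,"tz":0,"spin":0,"claw":1},{"tx":0,"ty":0,"tz":0,"spin":0,"claw":1}]'; python3 -m pendant '[{"tx":0,"ty":0,"tz":0.02,"spin":0,"claw":1},{"tx":0,"ty":0,"tz":0,"spin":0,"claw":1},{"tx":0,"ty":0,"tz":0,"spin":0,"claw":1}]'
```

```text
time_s: 25.65
tool_pos: [0.5164, 0.1419, 0.146]
tool_rot: [-180.0, -0.0, 79.6]
force: [-2.3, -1.2, 5.6]
grip_width: 0.0475
grasp_force: 20.0
time_s: 26.02
tool_pos: [0.5164, 0.142, 0.146]
tool_rot: [-180.0, -0.1, 79.6]
force: [-5.1, -2.1, 11.4]
grip_width: 0.0473
grasp_force: 20.0
```

Contact comes at the expected height (mouth at about 0.100 m, the lid). Release and retreat upward.

```bash
python3 -m pendant '[{"tx":0,"ty":0,"tz":-0.03,"spin":0,"claw":1},{"tx":0,"ty":0,"tz":0,"spin":0,"claw":0},{"tx":0,"ty":0,"tz":0,"spin":0,"claw":0},{"tx":0,"ty":0,"tz":0,"spin":0,"claw":0},{"tx":0,"ty":0,"tz":0,"spin":0,"claw":0},{"tx":0,"ty":0,"tz":-0.3,"spin":0,"claw":0},{"tx":0,"ty":0,"tz":-0.6,"spin":0,"claw":0},{"tx":0,"ty":0,"tz":-0.8,"spin":0,"claw":0},{"tx":0,"ty":0,"tz":-0.8,"spin":0,"claw":0},{"tx":0,"ty":0,"tz":0,"spin":0,"claw":0}]'; python3 -m pendant '[{"tx":-0.8,"ty":0,"tz":0,"spin":0,"claw":0},{"tx":-0.8,"ty":0,"tz":0,"spin":0,"claw":0},{"tx":0,"ty":0,"tz":0,"spin":0,"claw":0},{"tx":0,"ty":0,"tz":0,"spin":0,"claw":0}]'
python3 - <<'E'
from h import *
a=cams.read_camera("scene")[:,:,::-1][110:260,140:300];b=cams.read_camera("wrist")[:,:,::-1][20:245,160:400]
cv2.imwrite("pics/f.png",np.hstack([cv2.resize(a,(400,375)),cv2.resize(b,(400,375))]))
E
```

```text
time_s: 27.28
tool_pos: [0.5184, 0.1424, 0.2754]
tool_rot: [179.6, -0.3, 79.5]
force: [-1.0, -0.4, -0.5]
grip_width: 0.0867
grasp_force: 0.0
time_s: 27.78
tool_pos: [0.5016, 0.0639, 0.2706]
tool_rot: [-180.0, -0.0, 79.6]
force: [0.3, 0.1, -0.4]
grip_width: 0.0872
grasp_force: 0.0
```

View pics/f.png

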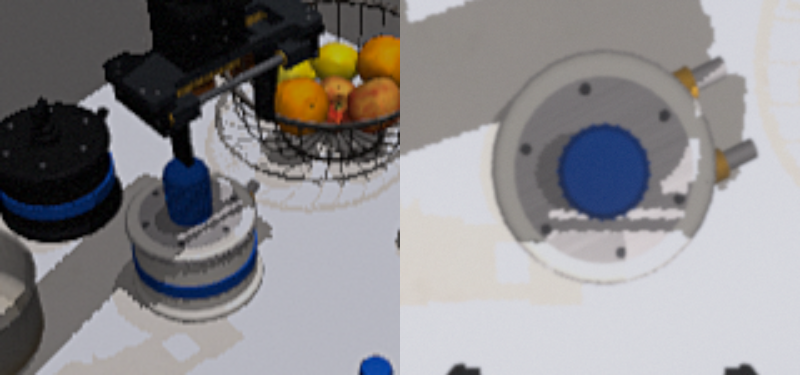

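The cap sits upright and centred on the lid: left panel (187,190), right panel (604,172). The gripper is clear of everything. Handing in.

```bash
python3 -c "
from cell import env
print(env.sign_off())"
```

```text
the job is handed in; nothing more can be done
None
```

The plug was tightened to a measured torque of about 0.37–0.39 N m and released, the middle blue cap sits upright and fully down on the filter's lid, and the job was handed in at about 28 s; the mug and garlic were not touched.

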